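# Release the brass balls from the rocker-gate dispenser

### The job

With the fingertips, and without gripping it, press down the red paddle of the dispenser that holds the brass balls, so that the gate on the other end of its rocker lifts, and keep it down until all three brass balls have rolled into the catch tray; then let the paddle come back up so that the gate is shut. Work only the paddle: do not touch the balls or the gate, and do not lift or carry anything. Leave the steel balls' dispenser shut and everything else on the bench where it is.

Things in the scene. Friction and masses are not known exactly. Their poses are not given: they have to be found in the camera images.
- brass_dispenser: Fixed dispenser of the three brass balls, else like the steel one. Origin on the bench under the chute, z up. Open chute along its x (y = 0), 31 mm wide, from x = +115 mm down to -62 mm at 8 degrees, then the catch tray. Rocker along its y at x = -40 mm: gate at y = 0, pivot at 80 mm (95 mm up), red paddle at 160 mm. Pivot posts 105 mm tall, chute walls 85 mm; the raised gate reaches 130 mm.
- brass_rocker (a joint): Angle of the rocker of the brass dispenser in rad: 0 = at rest, paddle up and gate down (shut); grows as the paddle is pressed, stop at 0.45 (gate fully raised). A light spring returns it to 0 when let go; it takes 1 to 3.5 N on the paddle. The balls roll out once it exceeds about 0.3; pressing on to the stop is fine.
- brass_press (a point): Centre of the top face of the red paddle of the brass dispenser, 36 x 36 x 8 mm, about 123 mm above the bench at rest and tilted 0.2 rad (rising away from the pivot); it goes down 35 mm to the stop, where it tilts 0.25 rad the other way. Free space of 80 mm beneath it.
- brass_gate (a point): Centre of the blue gate plate of the brass dispenser, 36 mm wide, 32 mm high, 4 mm thick, on the rocker's other end, hanging in front of the lowest ball. Its centre is 71 mm above the bench when shut. Not to be touched.
- brass_tray (a point): Centre of the rubber floor of the brass dispenser's black catch tray, inside 100 x 100 mm, walls rising 27 mm above the floor; axes as the dispenser's (chute side at +x).
- brass_ball0: Brass ball one (lowest, against the gate at the start), 28 mm diameter, yellow metal, about 95 g. Origin at its centre.
- brass_ball1: Brass ball two (middle at the start), 28 mm diameter, yellow metal, about 95 g. Origin at its centre.
- brass_ball2: Brass ball three (uppermost at the start), 28 mm diameter, yellow metal, about 95 g. Origin at its centre.
- steel_dispenser: Fixed dispenser of the three steel balls, else like the brass one. Origin on the bench under the chute, z up. Open chute along its x (y = 0), 31 mm wide, from x = +115 mm down to -62 mm at 8 degrees, then the catch tray. Rocker along its y at x = -40 mm: gate at y = 0, pivot at 80 mm (95 mm up), red paddle at 160 mm. Pivot posts 105 mm tall, chute walls 85 mm; the raised gate reaches 130 mm.
- steel_rocker (a joint): Angle of the rocker of the steel dispenser in rad: 0 = at rest, paddle up and gate down (shut); grows as the paddle is pressed, stop at 0.45 (gate fully raised). A light spring returns it to 0 when let go; it takes 1 to 3.5 N on the paddle. The balls roll out once it exceeds about 0.3; pressing on to the stop is fine.
- steel_press (a point): Centre of the top face of the red paddle of the steel dispenser, 36 x 36 x 8 mm, about 123 mm above the bench at rest and tilted 0.2 rad (rising away from the pivot); it goes down 35 mm to the stop, where it tilts 0.25 rad the other way. Free space of 80 mm beneath it.
- steel_gate (a point): Centre of the blue gate plate of the steel dispenser, 36 mm wide, 32 mm high, 4 mm thick, on the rocker's other end, hanging in front of the lowest ball. Its centre is 71 mm above the bench when shut. Not to be touched.
- steel_tray (a point): Centre of the rubber floor of the steel dispenser's black catch tray, inside 100 x 100 mm, walls rising 27 mm above the floor; axes as the dispenser's (chute side at +x).
- steel_ball0: Steel ball one (lowest, against the gate at the start), 28 mm diameter, grey metal, about 95 g. Origin at its centre.
- steel_ball1: Steel ball two (middle at the start), 28 mm diameter, grey metal, about 95 g. Origin at its centre.
- steel_ball2: Steel ball three (uppermost at the start), 28 mm diameter, grey metal, about 95 g. Origin at its centre.
- wrench: Loose steel wrench 150 mm long lying on the bench; origin under its middle. Bystander.
- float_bowl: Loose brass float drum, 68 mm diameter, 38 mm tall, origin under its centre. Bystander.
- cleaner: Loose blue can, 60 mm diameter, 170 mm tall, standing; origin under its centre. Bystander.
- carburettor: Loose twin-bore carburettor, 75 x 110 mm, 90 mm tall, origin under its centre. Bystander.

How it is judged:
By the outcome, as a careful person would: the job done as asked, in the order asked, and still so for the second after the job is handed in, with the robot touching nothing.
It also fails if it takes over 32 s, if anything falls off the work surface, if the arm or the gripper's body presses on something with over 40 N, if the wrist force passes 120 N, or if a joint passes its speed limit or range.

### The arm

A 6-joint arm with a two-finger parallel gripper is mounted at the origin on the work surface. World frame = base frame: x ahead of the robot, y to its left, z up, the work surface at z = 0. Lengths are in m, angles in rad, forces in N, time in s.
With the tool pointing down it reaches from about 0.35 to 0.775 m from the base axis. Payload 7.3 kg.
Tool frame: the origin (TCP) lies on the centre line of the jaws, within the pads' length; the fingertips stand 14 mm ahead of it and the grasp point (between the pads) lies 5 mm behind it; z points along the fingers, y is the direction in which the jaws open and shut (so a half turn about z gives the same grasp; the last joint's range is limited). The gripper opens to 92 mm and grips with 3 to 60 N. Pads are 19 mm wide; open, the fingers measure 130 mm over their backs; the gripper's body (75 mm by 190 mm) begins 47 mm behind the grasp point.
Start: joints at [1.174, 0.342, 1.524, -0, 1.275, -0.146], TCP at [0.13, 0.509, 0.206] pointing down, gripper open.
Joint ranges: [-2.53, 2.53], [-0.77, 2.02], [0.04, 2.7], [-1, 4.14], [0.28, 2.66], [-3.11, 3.11]. Speed limits (rad/s): [2.57, 2.57, 3.14, 3.14, 3.14, 3.14].

### API

Orientations are given as [roll, pitch, yaw] about the fixed x, y, z axes, in that order (R = Rz(yaw) Ry(pitch) Rx(roll)).
In Python, from cell import telemetry, cams, robot gives the robot as it stands.
- The arm moves only by the tool servo_tool, never from a script. Its argument "targets" is text: rows parted by semicolons, each of 4 numbers parted by spaces: the shift along the tool's x, y, z in mm, then the turn about the tool's z in rad. In form: x y z yaw; .... A call has 1 to 20 rows; each row shifts and turns the pose as measured when the row begins, along the tool's axes as they then stand; what a row does not reach is not made up. A row lasts 1/8 s, in which the tool goes at most 62.5 mm and 10.7 degrees, less where a joint would pass 70% of its speed; a pose out of reach is approached as far as the arm can. A call with a gripper value outside its range is refused whole. "hand" is the opening, from 0 (shut) to 1 (fully open), set as the call begins (left out, the last holds). The fingers move at their own pace and stop on an object; "squeeze" is the grip in N (left out, the last holds). Time passes only in rows, so rows that do not move let the fingers close. It gives the time, the measured TCP pose, the force and the opening at its end, in the units of the state.
- telemetry.observe(): the state, without advancing time (a new reading comes with each control period).
- cams.read_camera(name): name is "scene" or "top"; returns a dict with "color" (480x640x3 uint8, red, green, blue), "K" (3x3 intrinsics, pixels), "R" (3x3) and "t" (3): a world point X has camera coordinates R X + t. Camera axes: x right, y down, z forward; pixel columns grow to the right and rows downward; lengths in m; the calibration is good to about 2 mm. A picture is of the moment at which its call begins. There is no depth.
- robot.hand_in(): hands the job in, once; it reports no verdict.
Trained networks look in a picture, given as the dict that the camera call returned (one of the last four; its "shot" number tells which), for a name from the list of things; names that differ only in an ending like _2 or _b are one class to them, and where a whole thing is asked for, a point or a joint stands for the part that bears it (a point fixed in the world has none). Each returns a list of dicts, best first, with "score" (0 to 1); they miss things now and then, are a little off and sometimes report something else, mostly with a low value. They report only what shows in the picture. A call takes as long as a camera call.
- cams.cut_out(picture, query): "region" (480x640 bool, what is visible of it) and "extent" ([centre column, centre row, width, height] in pixels, round what is visible of it).
The state is a dict: "time": time; "qpos": joint angles; "qvel": joint speeds; "joint_efforts": joint torques, N m; "tool_pos": TCP position; "tool_rot": TCP orientation; "contact_force": force on the tool from outside, world axes, zero at the start; "torque": the same for the moment, N m; "opening": finger opening in m.
Only numpy, scipy, OpenCV 4.12 (cv2) and the standard library are available. Lean on these libraries where they do the work, as an engineer would, in place of code of your own. Each camera call takes 0.05 s, during which the arm holds its last target.

## Working session

There is one attempt and no reset: what is moved stays moved. The work goes in short steps, Python scripts to look and compute and a tool call to move; the robot and the scene stay as the last step left them, time stands still between calls to the robot, and variables do not carry over. Pictures are saved under pics/ and viewed, and the job is handed in when it is done.

Besides the shell and the picture viewer there is one more tool, called after ">>>" as name(argument=value, ...) on one line, values as JSON. servo_tool: Moves the arm, as the interface text tells. Its arguments: {"type":"object","properties":{"targets":{"type":"string"},"hand":{"type":"number"},"squeeze":{"type":"number"}},"required":["targets"]}

```bash
mkdir -p pics
python3 - <<'E'
from cell import telemetry,cams,robot
import cv2,pickle
s=telemetry.observe();print(s)
for n in ["scene","top"]:
    p=cams.read_camera(n);cv2.imwrite(f"pics/{n}0.png",p["color"][:,:,::-1])
    pickle.dump(p,open(f"{n}0.pkl","wb"))
    print(n,p["K"].tolist(),p["R"].tolist(),p["t"].tolist())
    for q in ["brass_press","brass_gate","brass_tray","brass_dispenser","brass_ball0","steel_press","steel_ball0","cleaner"]:
        for d in cams.cut_out(p,q)[:2]: print(n,q,round(d["score"],2),[round(float(v)) for v in d["extent"]])
E
```

```text
{'time': 0.0, 'qpos': array([ 1.17398884e+00,  3.42688823e-01,  1.52501186e+00, -2.94673036e-05,
        1.27543180e+00, -1.46019203e-01]), 'qvel': array([-1.17881350e-03, -1.67254935e-03,  8.08901822e-05,  8.06240876e-04,
       -8.91401673e-04,  1.86328796e-03]), 'joint_efforts': array([ 6.18354879e-04, -4.31246138e+01, -2.44215792e+01,  7.17390398e-02,
        5.62206935e-02, -1.13790604e-04]), 'tool_pos': array([0.13011039, 0.50815904, 0.2054644 ]), 'tool_rot': array([-3.14006511e+00, -1.96168909e-04,  2.89081282e+00]), 'contact_force': array([-0.05770962,  0.60942526,  0.26167191]), 'torque': array([-0.00144219, -0.01624306, -0.0069687 ]), 'opening': 0.0920388009370158}
scene [[541.803924615352, 0.0, 320.89879512238764], [0.0, 541.803924615352, 234.092355010523], [0.0, 0.0, 1.0]] [[-0.17760983120170573, 0.9841004582930368, -0.0010177661504207163], [0.5254203882023932, 0.09395297234776592, -0.8456395536209658], [-0.8320986501141244, -0.15072865346195877, -0.5337534163860657]] [0.14657666491229476, -0.23240155416435687, 2.212663462209431]
scene brass_press 0.69 [384, 234, 66, 16]

[... 482 characters left out ...]
] [[-0.023239208183119957, -0.9993948178654761, -0.025883145609699496], [-0.9863439806844078, 0.027142901879414115, -0.16244634389607385], [0.16305057795254396, 0.02175456046891761, -0.9863778424762721]] [-0.0002585879330831697, 0.5956262845592645, 1.0759085131964152]
top brass_press 0.61 [253, 253, 88, 16]
top brass_press 0.53 [550, 248, 54, 35]
top brass_gate 0.62 [253, 252, 88, 19]
top brass_tray 0.66 [290, 244, 8, 13]
top brass_tray 0.59 [265, 245, 109, 128]
top brass_ball0 0.66 [288, 230, 6, 16]
top brass_ball0 0.57 [289, 217, 10, 12]
top steel_press 0.58 [400, 237, 75, 16]
top steel_ball0 0.67 [434, 208, 8, 11]
top steel_ball0 0.65 [436, 232, 10, 10]
top cleaner 0.68 [548, 248, 58, 35]
```

View pics/scene0.png

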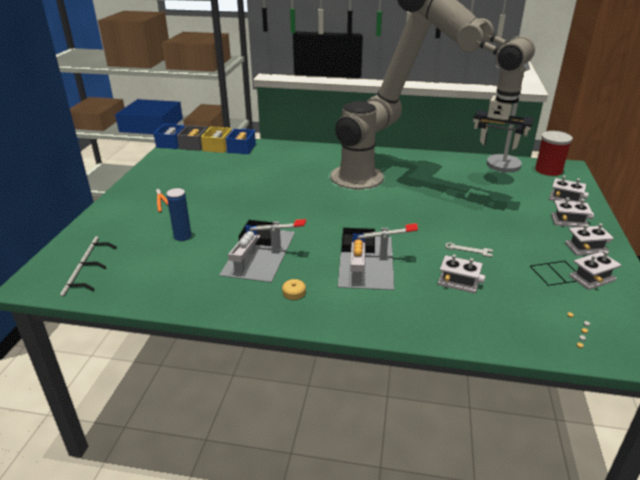

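View pics/top0.png

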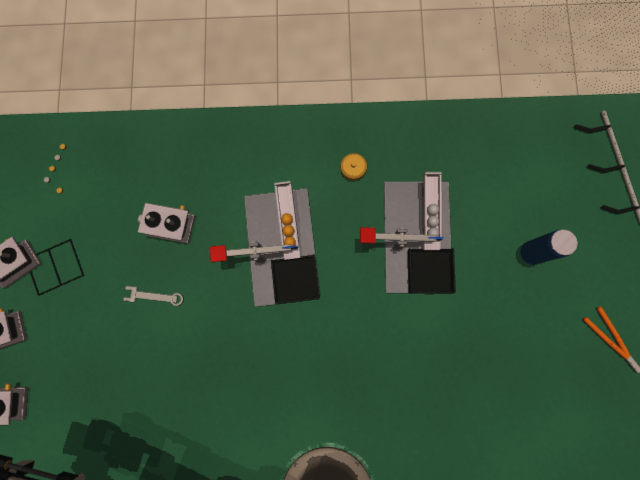

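Run:
```python
import cv2
a=cv2.imread("pics/top0.png")[150:330,190:470];cv2.imwrite("pics/top0z.png",cv2.resize(a,(784,504),interpolation=cv2.INTER_CUBIC))
a=cv2.imread("pics/scene0.png")[180:320,230:430];cv2.imwrite("pics/scene0z.png",cv2.resize(a,(800,560),interpolation=cv2.INTER_CUBIC))
```

```text
(no output)
```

View pics/top0z.png

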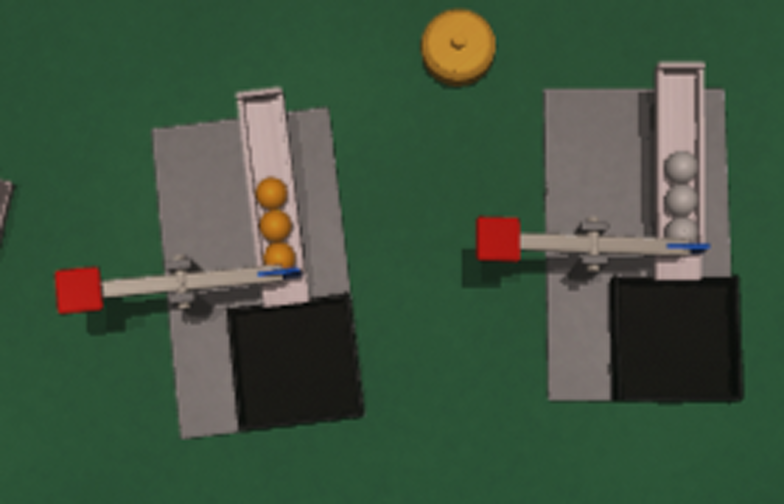

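View pics/scene0z.png

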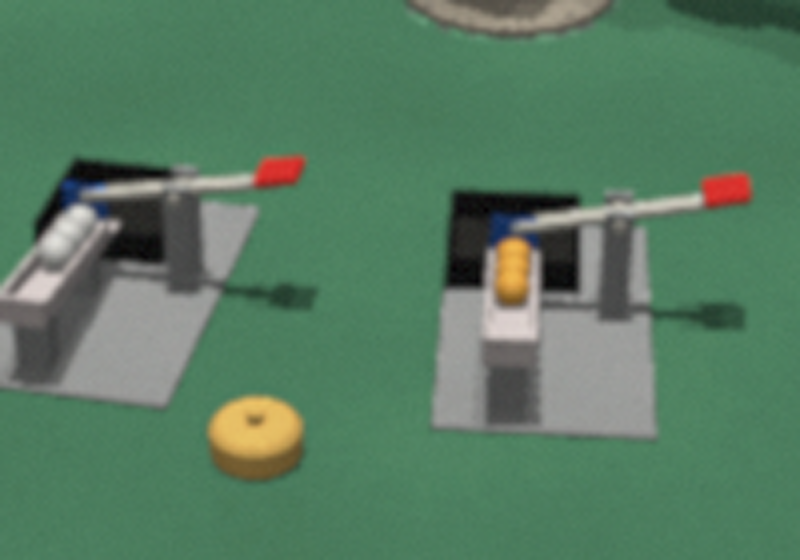

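The brass dispenser is the left one in the top view, with its paddle at about (218,254) and orange-yellow balls at (288,230). In the scene view its paddle is at about (411,228). The steel dispenser's paddle is at about (368,236) in the top view. Next I'll triangulate the brass paddle.

```bash
cat > h.py <<'E'
import numpy as np,cv2,pickle
def ray(p,u,v,z):
    d=p["R"].T@np.linalg.inv(p["K"])@[u,v,1]; c=-p["R"].T@p["t"]; return c+d*(z-c[2])/d[2]
def proj(p,X):
    q=p["K"]@(p["R"]@np.asarray(X)+p["t"]); return q[:2]/q[2]
def red(p):
    c=p["color"].astype(int); m=((c[:,:,0]>120)&(c[:,:,1]<60)&(c[:,:,2]<60)).astype(np.uint8)
    n,l,s,ce=cv2.connectedComponentsWithStats(m); return [(s[i,4],s[i,:4].tolist(),ce[i]) for i in range(1,n) if s[i,4]>25]
E
python3 - <<'E'
from h import *
T=pickle.load(open("top0.pkl","rb"));S=pickle.load(open("scene0.pkl","rb"))
for p in (T,S):
    for r in red(p): print(r)
rt=[r for r in red(T) if abs(r[2][0]-218)<12][0][2]; rs=[r for r in red(S) if abs(r[2][0]-411)<8][0][2]
PT=[p["K"]@np.c_[p["R"],p["t"]] for p in(T,S)]
X=cv2.triangulatePoints(PT[0],PT[1],rt,rs);X=X[:3]/X[3];print("tri",X.T)
for z in(.115,.119,.123):print(ray(T,*rt,z))
# base plate corners from zoom (px/2.8+offset)
for n,u,v in [("plTL",153,128),("plTR",328,108),("plBL",182,438),("trBR",362,416),("trBL",240,430),("trTL",230,310),("trTR",349,295)]:
    print(n,ray(T,190+u/2.8,150+v/2.8,0.03 if n[0]=="t" else 0.004))
for n,u,v in [("chR1",245,100),("chR2",283,97),("post",181,283)]:print(n,ray(T,190+u/2.8,150+v/2.8,0.1))
E
```

```text
(np.int32(217), [361, 228, 15, 15], array([367.74193548, 235.00460829]))
(np.int32(229), [210, 246, 16, 16], array([217.53275109, 253.2489083 ]))
(np.int32(49), [295, 220, 10, 6], array([299.67346939, 222.71428571]))
(np.int32(56), [407, 225, 10, 7], array([411.19642857, 227.58928571]))
tri [[0.55393847 0.2323197  0.11888225]]
[0.55431813 0.23493419 0.115     ]
[0.55377255 0.23388044 0.119     ]
[0.55322697 0.23282669 0.123     ]
plTL [0.71720363 0.19615854 0.004     ]
plTR [0.73129886 0.03452071 0.004     ]
plBL [0.43410012 0.16871153 0.004     ]
trBR [0.44872284 0.00787128 0.03      ]
trBL [0.43925818 0.11366834 0.03      ]
trTL [0.54380755 0.12194372 0.03      ]
trTR [0.55429899 0.01713298 0.03      ]
chR1 [0.71385348 0.09849566 0.1       ]
chR2 [0.71548887 0.06626511 0.1       ]
post [0.55914939 0.15247746 0.1       ]
```

>>> servo_tool(targets="0 0 0 0.18;0 0 0 0.18;0 0 0 0.18;0 0 0 0.18;0 0 0 0.18;0 0 0 0.18;0 0 0 0.15;0 0 0 0", hand=0, squeeze=5)

```text
time: 1.9
tool_pos: [0.1303, 0.5086, 0.2062]
tool_rot: [-3.142, -0.0, 1.622]
contact_force: [-0.6, -0.2, 1.2]
opening: 0.0163
```

>>> servo_tool(targets="-25 34 0 0;-25 34 0 0;-25 34 0 0;-25 34 0 0;-25 34 0 0;-25 34 0 0;-25 34 0 0;-25 34 0 0;-25 34 0 0;-25 34 0 0;-25 34 0 0;0 0 0 0")

```text
time: 3.4
tool_pos: [0.5354, 0.2535, 0.206]
tool_rot: [3.14, -0.002, 1.67]
contact_force: [-0.7, 1.4, -0.9]
opening: 0.0007
```

>>> servo_tool(targets="-12 8 0 0;-10 8 0 0;0 0 25 0;0 0 20 0;0 0 0 0")

```text
time: 4.03
tool_pos: [0.5537, 0.2329, 0.161]
tool_rot: [3.139, -0.002, 1.677]
contact_force: [-0.8, -0.4, 1.2]
opening: 0.0004
```

Run:
```python
from h import *
from cell import telemetry,cams
s=telemetry.observe();print(s["tool_pos"],s["tool_rot"],s["contact_force"])
o=[]
for n,r in (("top",(150,330,190,330)),("scene",(150,290,300,500))):
    p=cams.read_camera(n);c=p["color"][:,:,::-1].copy();a=c[r[0]:r[1],r[2]:r[3]]
    tip=s["tool_pos"]-[0,0,.014];print(n,"tip",proj(p,tip),"paddle",proj(p,[.5535,.233,.121]))
    a=cv2.resize(a,None,fx=500/a.shape[0]*.8,fy=500/a.shape[0]*.8,interpolation=cv2.INTER_CUBIC);o.append(a)
h=min(a.shape[0] for a in o);m=np.hstack([a[:h] for a in o]);f=min(1,800/m.shape[1]);cv2.imwrite("pics/a1.png",cv2.resize(m,None,fx=f,fy=f))
```

```text
[0.55367437 0.23285478 0.16099232] [ 3.13894131e+00 -2.43013989e-03  1.67743025e+00] [-0.77972842 -0.37551927  1.20657078]
top tip [214.71264647 251.66068771] paddle [217.68739417 253.24469997]
scene tip [412.58025329 219.57007413] paddle [411.86934932 226.87459584]
```

View pics/a1.png

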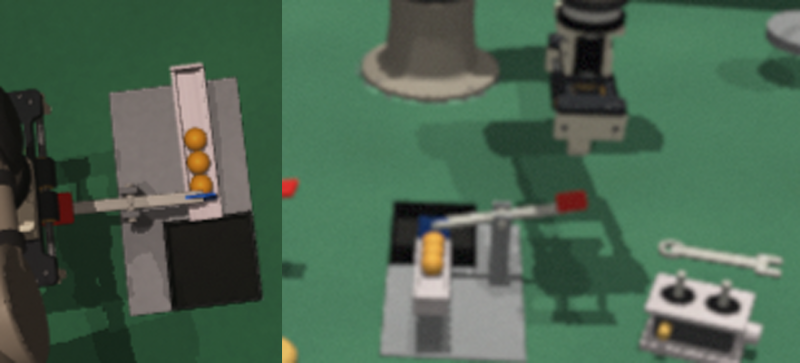

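Run:
```python
from h import *
from cell import telemetry,cams
o=[]
s=telemetry.observe()
p=cams.read_camera("scene");c=p["color"][:,:,::-1].copy()[130:250,340:500]
c=cv2.resize(c,None,fx=5,fy=5,interpolation=cv2.INTER_CUBIC)
for off in(-.014,.005,.052):
    q=(proj(p,s["tool_pos"]+[0,0,off])-[340,130])*5;print(q);cv2.circle(c,tuple(int(v) for v in q),3,(255,0,255),-1)
cv2.imwrite("pics/a2.png",c)
p=cams.read_camera("top");c=p["color"][:,:,::-1].copy()[190:310,150:310]
c=cv2.resize(c,None,fx=5,fy=5,interpolation=cv2.INTER_CUBIC)
for off in(-.014,.005,.052):
    q=(proj(p,s["tool_pos"]+[0,0,off])-[150,190])*5;print(q);cv2.circle(c,tuple(int(v) for v in q),3,(255,0,255),-1)
cv2.imwrite("pics/a3.png",c)
```

```text
[363.69029456 446.27022725]
[366.52143189 419.04474527]
[373.67884311 350.21587991]
[321.74404706 305.40695207]
[310.09383226 299.5963652 ]
[279.31974021 284.24767523]
```

View pics/a2.png

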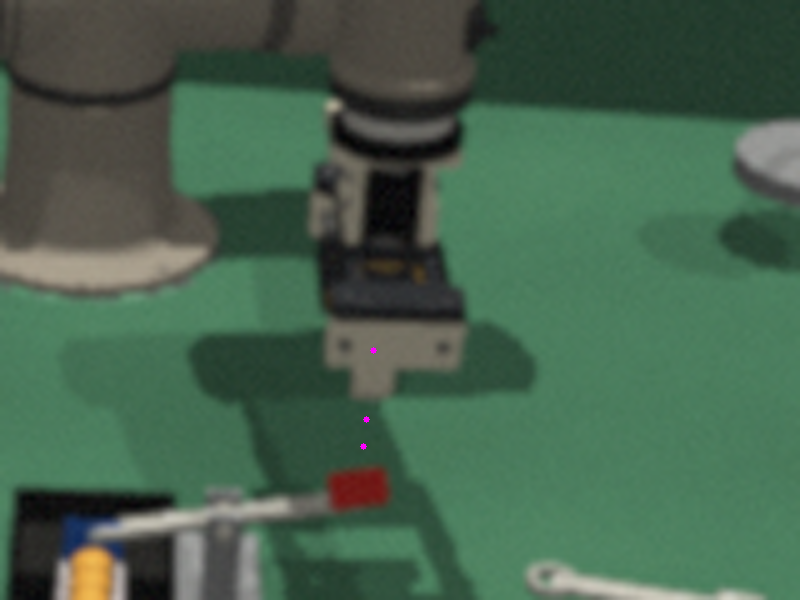

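View pics/a3.png

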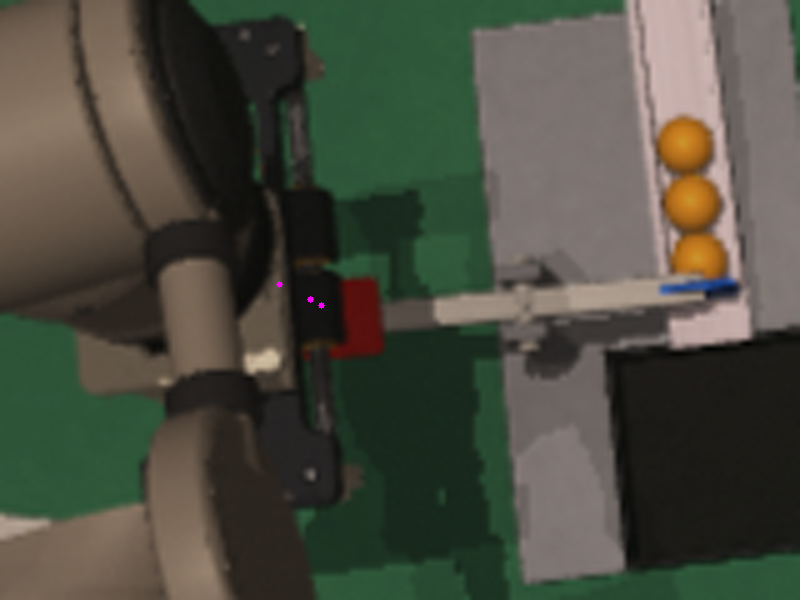

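Run:
```python
from h import *
S=pickle.load(open("scene0.pkl","rb"))
c=S["color"][:,:,::-1].copy()[70:190,430:590]
c=cv2.resize(c,None,fx=5,fy=5,interpolation=cv2.INTER_CUBIC)
t=np.array([.1301,.5082,.2055]);yw=2.8908;y=np.array([np.sin(yw),-np.cos(yw),0])
for sgn in(-.046,0,.046):
  for off in(-.014,.005,.052):
    q=(proj(S,t+[0,0,off]+sgn*y)-[430,70])*5;cv2.circle(c,tuple(int(v) for v in q),3,(255,0,255),-1)
cv2.imwrite("pics/s0g.png",c)
```

```text
(no output)
```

View pics/s0g.png

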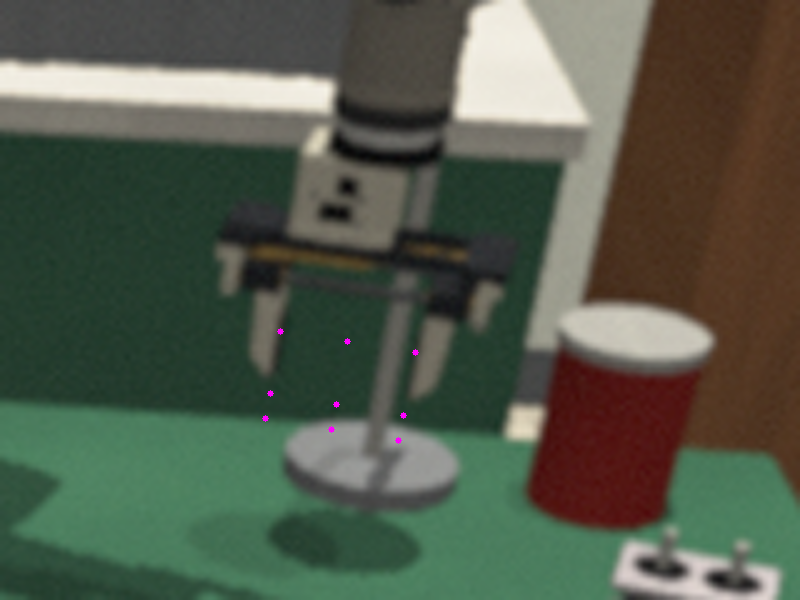

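The fingertips in the picture (about row 397 in the zoom) sit about 30 mm higher than the stated geometry predicts (row 446). I'll go down in steps and check force and image before pressing fully.

>>> servo_tool(targets="0 0 10 0;0 0 10 0;0 0 5 0;0 0 5 0;0 0 0 0")

```text
time: 4.85
tool_pos: [0.5555, 0.2337, 0.132]
tool_rot: [3.133, -0.003, 1.677]
contact_force: [0.5, -0.6, 0.5]
opening: 0.0007
```

```bash
cat > look.py <<'E'
from h import *
import sys
from cell import telemetry,cams
s=telemetry.observe();print(s["time"],s["tool_pos"],s["contact_force"])
p=cams.read_camera("scene");a=p["color"][:,:,::-1][160:280,320:440];print([r for r in red(p)])
q=cams.read_camera("top");b=q["color"][:,:,::-1][190:310,200:320]
cv2.imwrite(sys.argv[1],cv2.resize(np.hstack([a,b]),None,fx=3.3,fy=3.3,interpolation=cv2.INTER_CUBIC))
E
python3 look.py pics/b1.png
```

```text
4.85 [0.55552001 0.23366965 0.13203869] [ 0.51727386 -0.62103817  0.50454517]
[(np.int32(49), [295, 220, 10, 7], array([299.53061224, 222.83673469]))]
```

View pics/b1.png

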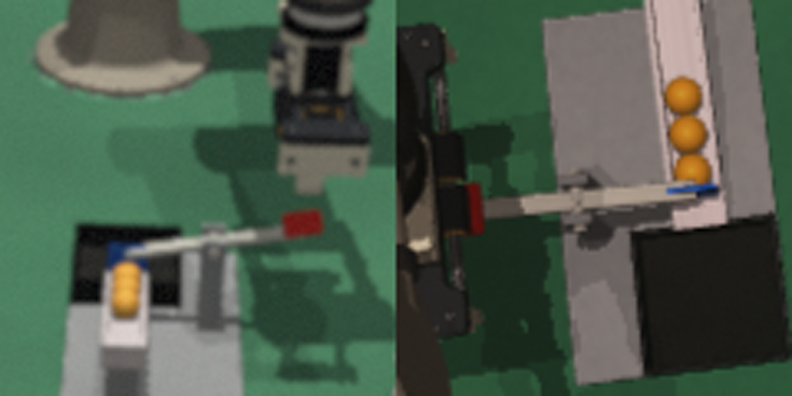

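Run:
```python
from h import *
T=pickle.load(open("top0.pkl","rb"));S=pickle.load(open("scene0.pkl","rb"))
PT=[p["K"]@np.c_[p["R"],p["t"]] for p in(T,S)]
a=np.array([150+316/5,190+67/5]);b=np.array([340+373/5,130+390/5])
X=cv2.triangulatePoints(PT[0],PT[1],a,b);X=(X[:3]/X[3]).ravel();print("near tab",X, proj(T,X)-a)
# far tab from same height
print("far tab",ray(T,150+352/5,190+480/5,X[2]))
# start: fingertips & tabs in scene, at known lateral
t=np.array([.1301,.5082,.2055]);yw=2.8908;y=np.array([np.sin(yw),-np.cos(yw),0])
for n,u,v in(("tipL",264,375),("tipR",422,398),("tabL",230,293),("tabR",483,328)):
    u,v=430+u/5,70+v/5
    # solve s,z: t+s*y+z
    from scipy.optimize import least_squares
    r=least_squares(lambda k:proj(S,t+k[0]*y+[0,0,k[1]])-[u,v],[0,0]);print(n,r.x)
```

```text
near tab [0.64133896 0.22576676 0.23359983] [-5.53095412  0.52837051]
far tab [0.47183993 0.1968861  0.23359983]
tipL [-0.05229738  0.01798266]
tipR [0.05594873 0.01976516]
tabL [-0.08468546  0.0741975 ]
tabR [0.08573873 0.07648498]
```

Run:
```python
from h import *
T=pickle.load(open("top0.pkl","rb"));S=pickle.load(open("scene0.pkl","rb"))
t=np.array([.55367,.23285,.16099]);yw=1.6774
y=np.array([np.sin(yw),-np.cos(yw),0]);x=np.array([np.cos(yw),np.sin(yw),0])
for xo in(-.02,0,.02):
  for yo in(-.085,.085):
    X=t+xo*x+yo*y+[0,0,.08]
    print(xo,yo,"scene",(proj(S,X)-[340,130])*5,"top",(proj(T,X)-[150,190])*5)
```

```text
-0.02 -0.085 scene [333.89457875 244.18073602] top [329.66409409 480.76380328]
-0.02 0.085 scene [352.64525262 379.63682232] top [292.35220565  67.60047618]
0 -0.085 scene [366.76782325 245.20102547] top [279.83590778 487.38018796]
0 0.085 scene [388.64164384 380.8631443 ] top [243.99747563  74.05900189]
0.02 -0.085 scene [399.68969203 246.22282407] top [230.01700209 493.99534032]
0.02 0.085 scene [424.69631691 382.09145182] top [195.65148609  80.51636017]
```

>>> servo_tool(targets="7 -2 0 0;0 0 8 0;0 0 6 0;0 0 0 0")

```text
time: 5.45
tool_pos: [0.5531, 0.2413, 0.1181]
tool_rot: [3.131, -0.004, 1.678]
contact_force: [0.1, -0.1, 0.1]
opening: 0.0003
```

```bash
python3 look.py pics/b2.png
```

```text
5.45 [0.5531398  0.2413488  0.11805086] [ 0.11119749 -0.06372256  0.12569171]
[(np.int32(47), [295, 220, 10, 7], array([299.40425532, 222.89361702]))]
```

View pics/b2.png

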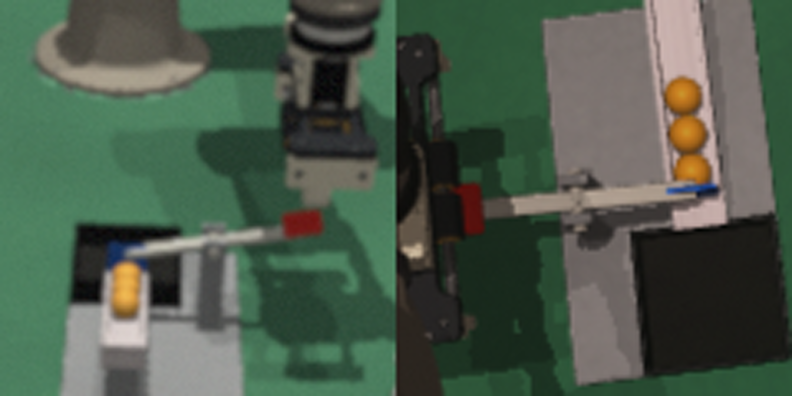

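>>> servo_tool(targets="0 0 7 0;0 0 6 0;0 0 5 0;0 0 0 0")

```text
time: 6.05
tool_pos: [0.5542, 0.2417, 0.0998]
tool_rot: [3.129, -0.005, 1.677]
contact_force: [-0.3, 0.8, 1.4]
opening: 0.0005
```

```bash
python3 look.py pics/b3.png
```

```text
6.05 [0.55415964 0.24169173 0.09983443] [-0.31844706  0.83155641  1.35762888]
[(np.int32(48), [295, 220, 10, 6], array([299.58333333, 222.70833333]))]
```

View pics/b3.png

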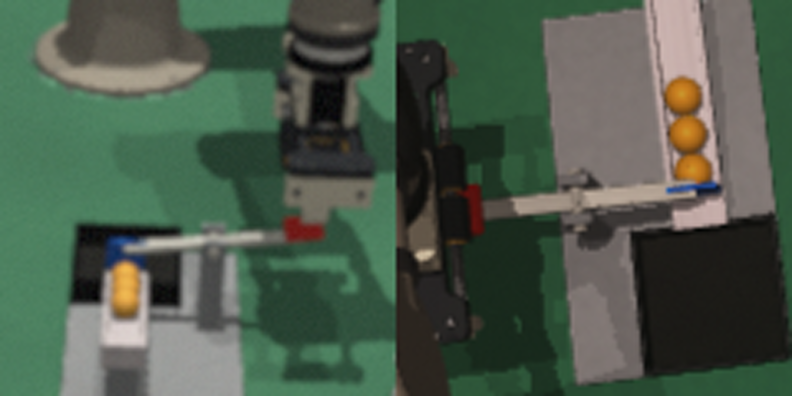

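The fingertips are on the paddle now: it is at row 230 instead of 222, and the gate has begun to lift. I'll press on.

>>> servo_tool(targets="0 0 8 0;0 -1 8 0;0 -1 7 0;0 0 0 0;0 0 0 0")

```text
time: 6.78
tool_pos: [0.5534, 0.242, 0.0764]
tool_rot: [3.126, -0.005, 1.677]
contact_force: [1.1, 0.3, 2.6]
opening: 0.0005
```

```bash
python3 look.py pics/b4.png
```

```text
6.775 [0.55335407 0.24204089 0.07635768] [1.12588519 0.26752102 2.55139291]
[(np.int32(49), [295, 220, 10, 7], array([299.55102041, 222.83673469]))]
```

View pics/b4.png

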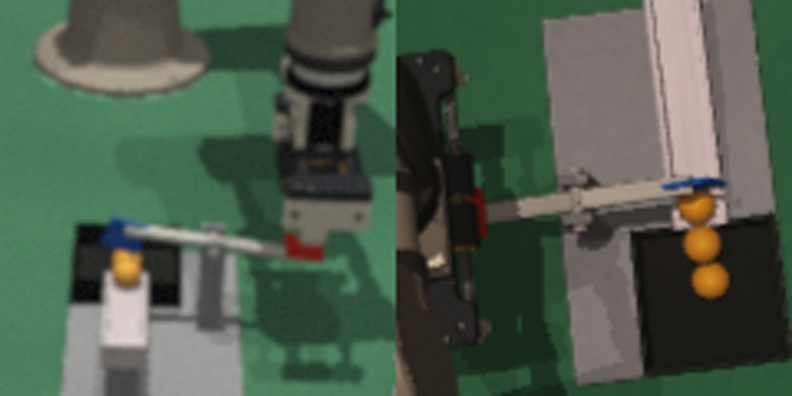

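The gate is up and the balls are rolling out. I'll hold the paddle down.

>>> servo_tool(targets="0 0 0 0;0 0 0 0;0 0 0 0;0 0 0 0;0 0 0 0;0 0 0 0;0 0 0 0;0 0 0 0;0 0 0 0;0 0 0 0")

```text
time: 8.12
tool_pos: [0.5534, 0.242, 0.0768]
tool_rot: [3.126, -0.005, 1.677]
contact_force: [-0.7, 0.2, 2.2]
opening: 0.0003
```

```bash
python3 look.py pics/b5.png
```

```text
8.125 [0.55340174 0.24204719 0.07684858] [-0.71173953  0.22986584  2.18617107]
[(np.int32(49), [295, 220, 10, 6], array([299.67346939, 222.71428571]))]
```

View pics/b5.png

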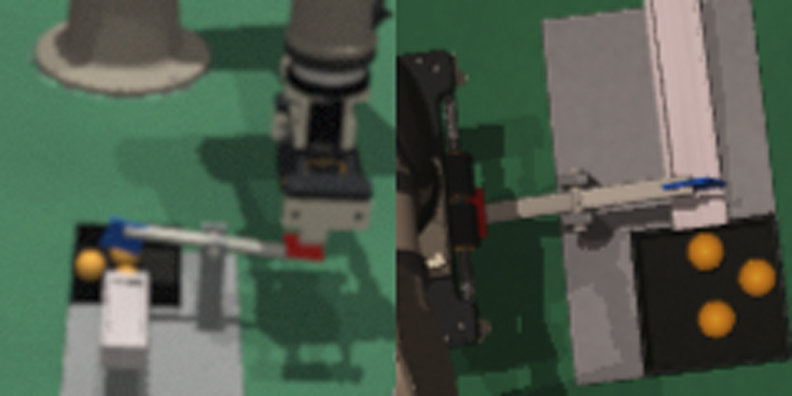

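All three balls are in the tray, at about (706,252), (757,277) and (716,318) in the composite. I'll release the paddle smoothly.

>>> servo_tool(targets="0 0 -8 0;0 0 -8 0;0 0 -8 0;0 0 -10 0;0 0 -20 0;0 0 -30 0;0 0 -30 0;0 0 -30 0;40 0 -10 0;40 0 0 0;40 0 0 0;0 0 0 0;0 0 0 0;0 0 0 0")

```text
time: 9.98
tool_pos: [0.5365, 0.3619, 0.2419]
tool_rot: [3.127, -0.006, 1.675]
contact_force: [-0.2, -0.2, 0.1]
opening: 0.0003
```

```bash
python3 look.py pics/b6.png
python3 - <<'E'
from h import *
from cell import cams
p=cams.read_camera("top");cv2.imwrite("pics/b7.png",p["color"][:,:,::-1]);print(red(p))
E
```

```text
9.975 [0.53654041 0.36188049 0.24194965] [-0.15442291 -0.16384096  0.07687071]
[(np.int32(49), [295, 220, 10, 6], array([299.67346939, 222.71428571])), (np.int32(66), [406, 224, 11, 8], array([411.3030303 , 227.37878788]))]
[(np.int32(218), [361, 228, 15, 15], array([367.77522936, 235.03669725])), (np.int32(233), [210, 246, 17, 16], array([217.5751073 , 253.25321888]))]
```

View pics/b6.png

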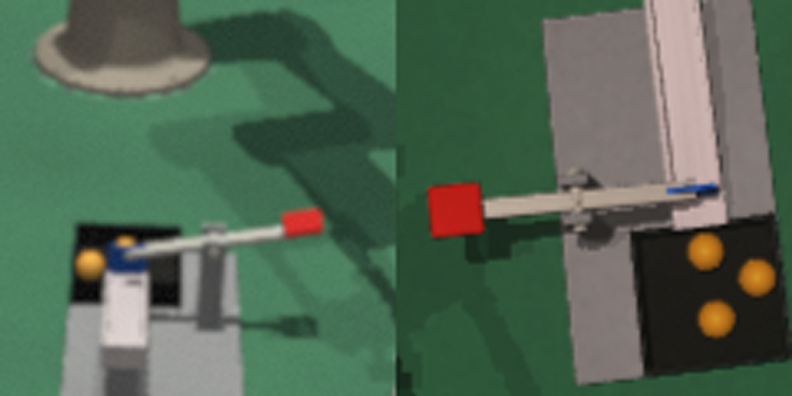

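View pics/b7.png

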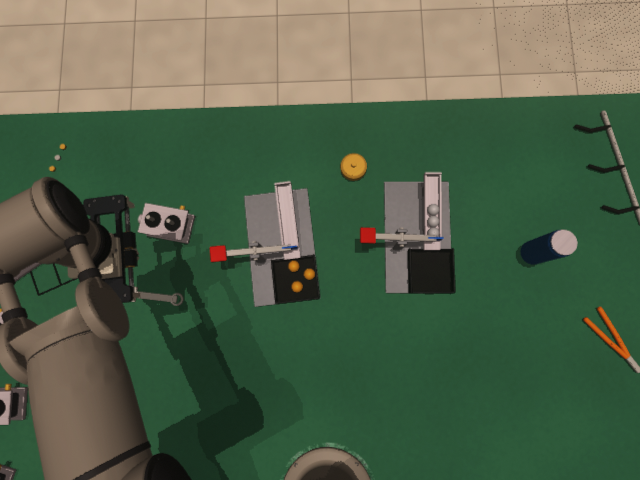

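The brass paddle is back at its rest pixel (217.6,253.3), the gate is shut, and the three balls lie in the tray. The steel side and the bystanders are unchanged, and the arm is clear. I'll hand in.

```bash
python3 -c "
from cell import robot
print(robot.hand_in())"
```

```text
the job is handed in; nothing more can be done
None
```

The job is done and handed in at about 10 s. I pressed the brass dispenser's paddle with the closed fingertips, at about 2.5 N. I held it until all three brass balls had rolled into the tray, then released it and moved the arm clear.

**Last checks**
- The paddle is back at its starting pixel: (217.58, 253.25) now, (217.53, 253.25) at the start. The gate is down.
- All three brass balls lie at rest in the tray.
- The steel paddle has not moved: (367.78, 235.04) now, (367.74, 235.00) at the start. The three steel balls are still behind their gate.
- The float drum, can and carburettor look unmoved. The wrench was partly hidden behind the gripper in the last picture, but what shows of it is where it was.
- The force on the tool is about 0 N.

**One disagreement:** the fingertips were about 33 mm further back than the stated 14 mm ahead of the TCP, both in the pictures and at contact. I therefore went down in steps, watching the force and the pictures. I also aimed about 8 mm further out on the paddle than its centre, because the jaws looked slightly off the tool's axis.

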